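# Lock a D-shaft in the drive hub with a hex key

## Robot

A 7-joint arm with a two-finger parallel gripper is mounted at the origin on a cart in front of the work surface, level with it; the furniture and walls round the work are solid. World frame = base frame: x ahead of the robot, y to its left, z up, the work surface at z = 0. Lengths are in m, angles in rad, forces in N, time in s.
With the tool pointing down it reaches from about 0.4 to 0.9 m from the base axis. Payload 5.6 kg.
Tool frame: the origin (TCP) lies midway between the tips of the shut fingers; the grasp point (between the pads) lies 19 mm behind it; y points along the fingers, z is the direction in which the jaws open and shut, and the axes are right-handed (so a half turn about y gives the same grasp; the last joint's range is limited). The gripper opens to 92 mm and grips with 3 to 60 N. Pads are 20 mm wide; open, the fingers measure 128 mm over their backs; the gripper's body (75 mm by 189 mm) begins 69 mm behind the grasp point.
Start: joints at [1.19, 0.468, -0.012, 1.603, 0.006, 1.071, -0.056], TCP at [0.215, -0.613, 0.215] pointing down, gripper open.
Joint ranges: [-2.53, 2.53], [-0.31, 2.02], [-1.57, 1.55], [0.28, 2.44], [-1.29, 4.43], [0.15, 1.84], [-2.92, 2.92]. Speed limits (rad/s): [2.57, 2.57, 3.14, 3.14, 3.14, 3.14, 3.14].

## Interface

Orientations are given as a 3x3 rotation matrix whose columns are the frame's x, y, z axes.
In Python, from station import env, effector, solver, viewer, workorder, search_frame, tip_of gives the robot as it stands. Calls block until the motion is done:
- env.reach(position, orientation): joint-space move of the TCP to a pose.
- env.movel(position, frame=None, rate=0.15): straight line of the TCP; frame=None keeps the orientation; rate is the mean speed in m/s.
- env.goto_joints(angles): joint-space move.
- effector.release() and effector.grasp(squeeze=None): open the fingers fully, or close them until they stop; squeeze is the grip in N (None keeps the last).
- env.pause(seconds).
- solver.inverse_kinematics(position, orientation): joint angles nearest the present ones, or None.
- env.sense(): the state.
- viewer.read_camera(name): name is "scene" or "top"; returns (picture, depth): 420x560x3 uint8, red, green, blue; 420x560 float32, m along the optical axis (not along the pixel's ray), 0 where there is no reading.
- viewer.camera_info(name): a dict with "intrinsics" (3x3 intrinsics, pixels), "eye" and "rotation" of the camera in the world. Camera axes: x right, y up, looking along -z (the intrinsics and any distortion apply to the point x, -y, -z); pixel columns grow to the right and rows downward; lengths in m; the calibration is good to about 2 mm. A picture is of the moment at which its call begins. camera_info takes no time and is no camera call.
A pose or a line that the arm cannot do raises env.PlanningError and nothing moves.
- workorder.finish_job(): hands the job in, once; it reports no verdict.
Trained networks look in the newest picture that a camera, given by its name, has taken for a name from the list of things; names that differ only in an ending like _2 or _b are one class to them, and where a whole thing is asked for, a point or a joint stands for the part that bears it (a point fixed in the world has none). Each returns a list of dicts, best first, with "score" (0 to 1); they miss things now and then, are a little off and sometimes report something else, mostly with a low value. They report only what shows in the picture. A call takes as long as a camera call. They do not tell look-alikes from the thing itself.
- search_frame(camera, name): "at" ([x, y, z] in m, in world coordinates, good to about 4 mm: the middle of the surface that is visible of it).
- tip_of(camera, name): "at" ([x, y, z] in m, in world coordinates, good to about 4 mm: a listed point, or the origin of a listed thing).
The state is a dict: "t": time; "joint_positions": joint angles; "joint_velocities": joint speeds; "tau": joint torques, N m; "ee_pos": TCP position; "tcp_rot": TCP orientation; "wrist_force": force on the tool from outside, world axes, zero at the start; "moment": the same for the moment, N m; "gripper_width": finger opening in m.
Only numpy, scipy, OpenCV 4.12 (cv2) and the standard library are available. Lean on these libraries where they do the work, as an engineer would, in place of code of your own. Each camera call takes 0.05 s, during which the arm holds its last target. There are 200 camera calls.

## Task

Turn the crank until the flat of the D-shaft faces the setscrew on top of the drive unit's hub (crank upright), then fit the T-handle hex key fully into the setscrew and tighten it clockwise until its nylon nose sits firmly on the flat, without overtightening and crushing the nose. Never drive the screw onto the round side of the shaft. Leave the key standing in the screw, and leave the glassware and bottles round about undisturbed.

Things in the scene. Friction and masses are not known exactly. Their poses are not given: they have to be found in the camera images.
- drive_unit: Fixed drive on a base plate (110 x 225 x 12 mm). Origin on the bench below the upright setscrew; z up, y along the shaft. Horizontal fixed steel hub: 48 mm diameter, y -21 to 21 mm, axis 70 mm above the bench. Grey finned gearbox: y 23 to 109 mm, x +-43 mm, 98 mm high. Bearing pillar: y -62 to -78 mm, 93 mm high.
- crank_shaft: D-shaft, 30 mm diameter, one flat 2.5 mm deep, through hub and pillar. Origin on its axis, 70 mm up, below the setscrew; y along the shaft; z = normal of the flat and direction of the crank arm: arm straight up = flat faces the setscrew. Starts leaning 0.5 to 1.1 rad to the drive unit's -x side (the robot's); swings to 0.6 rad past upright. Friction 0.09 N m, stays where left.
- crank_ball (a point): Centre of the black ball (24 mm diameter) on the crank arm (11 mm rod), 70 mm from the shaft axis, at y = -115 mm of the drive unit, 25 mm clear of the pillar. Axes as crank_shaft's. Pinch it from above, fingers closing along the shaft, and lead it round the axis, or push it.
- screw_hole (a point): On the screw's axis at the hub's top, 94 mm above the bench, axes as the drive unit's. The steel setscrew (24 mm diameter, right-handed) stands out of the hub; hex socket 12.8 mm across flats, 16 mm deep with a 2 mm chamfer at its mouth. At the start the mouth is 21 to 25 mm above this point, the socket floor 5 to 9 mm; both sink 3.5 mm per rad turned clockwise. The hex's angle is random.
- flat_seat (a point): Where the screw's sprung nylon nose meets the flat, 82.5 mm above the bench. The screw turns at 0.25 to 0.28 N m always and does not spring back; the nose touches the flat after 0.8 to 1.7 rad (unknown; 0.7 earlier on the round), then torque rises 0.31 N m per rad: tight above 0.34 N m (0.2 rad past touch), best 0.4 to 0.46 (0.4 to 0.6 rad), crushed at 0.54 (0.86 rad). The nose squares up 0.1 rad of error.
- key_stand: Fixed grey block 60 x 60 x 48 mm with a 15 mm hole in the middle of its top, 38 mm deep, in which the key stands upright. Origin at the centre of its underside.
- hex_key: Loose upright T-handle hex key, 110 g. Origin at the lower end of its steel shank, z up. Shank 12 mm across flats, z 8 to 60 mm (one pair of flats faces +-x); slimmer tip below (9.5 mm round at z 0 to 3, then tapered) enters the socket at any angle, the hex drops the last 8 mm only when turned to match (every 60 degrees, about +-0.1 rad of play). Orange handle bar 84 mm long (key x), 16 mm wide (y), z 60 to 82 mm.
- key_tip (a point): Centre of the lower end of the key's shank; axes as the key's.
- vial: Bystander: small vial with black cap, 22 x 22 x 44 mm, origin under its centre.
- dropper: Bystander: amber dropper bottle, 38 x 38 x 84 mm, origin under its centre.
- petri: Bystander: petri dish, 105 mm diameter, 13 mm high, origin under its centre.
- blue_cap_bottle: Bystander: white bottle with blue cap, 58 x 58 x 117 mm, origin under its centre.
Mind the look-alikes: they are no part of the job. What is shaped like the hex_key but pink or turquoise is not meant.

How it is judged:
On the way, in this order (a step that is already met when the one before it is completed fails the run):
1. the crank is upright: the flat faces the setscrew (angle between crank_shaft's own z axis and vertical below 0.15 rad), for 0.2 s.
2. the hex key is fully down in the setscrew's socket (z of key_tip in the frame of screw_hole below 0.0115 m and horizontal distance between key_tip and screw_hole below 0.003 m and angle between hex_key's own z axis and vertical below 0.15 rad), for 0.2 s.
3. the setscrew is tight on the flat, with the key in it (all of step 2 and angle between crank_shaft's own z axis and vertical below 0.15 rad and contact force between drive_unit and crank_shaft above 18 N), for 0.2 s.
At the end, for the whole second after the job is handed in: The flat faces the setscrew within 0.15 rad, the nose presses on it with more than 18 N, and the key stands at rest, fully down in the setscrew (tip less than 11.5 mm above the hub's top, within 3 mm of the screw's axis, leaning less than 0.15 rad) (all of step 3 and linear speed of hex_key below 0.03 m/s); the robot touches nothing.
It fails at once if the nylon nose is crushed: it presses on the shaft with more than 75 N (contact force between drive_unit and crank_shaft above 75 N).
It fails at once if the screw is driven onto the round of the shaft (over 12 N with the flat more than 0.3 rad off) (contact force between drive_unit and crank_shaft above 12 N and angle between crank_shaft's own z axis and vertical above 0.3 rad).
It fails at once if a bystander is moved more than 30 mm (distance of any of vial, dropper, petri, blue_cap_bottle from where it was at the start of the episode above 0.03 m).
It also fails if it takes over 72 s, if anything falls off the work surface, if the arm or the gripper's body presses on something with over 40 N, if the wrist force passes 120 N, or if a joint passes its speed limit or range.

## Working session

There is one attempt and no reset: what is moved stays moved. The work goes in short steps, each a Python script; the robot and the scene stay as the last script left them, time stands still between calls to the robot, and variables do not carry over. Pictures are saved under pics/ and viewed, about 8 in all and at most 12, crops included, and the job is handed in when it is done.

```bash
ls; mkdir -p pics; cat > h.py <<'E'
import numpy as np, cv2
from station import env, effector, solver, viewer, workorder, search_frame, tip_of
def pose_info(c):
    i=viewer.camera_info(c); return np.array(i["intrinsics"]),np.array(i["eye"]),np.array(i["rotation"]),i
def world(c,depth):
    K,e,R,_=pose_info(c); h,w=depth.shape
    u,v=np.meshgrid(np.arange(w),np.arange(h))
    p=np.stack([(u-K[0,2])/K[0,0]*depth,-(v-K[1,2])/K[1,1]*depth,-depth],-1)
    return p@R.T+e
def pix(c,P):
    K,e,R,_=pose_info(c); q=(np.atleast_2d(P)-e)@R
    return np.stack([K[0,0]*q[:,0]/-q[:,2]+K[0,2],K[1,1]*-q[:,1]/-q[:,2]+K[1,2]],-1)
def save(n,im): cv2.imwrite(f"pics/{n}.png",cv2.cvtColor(im,cv2.COLOR_RGB2BGR))
E
python3 - <<'E'
from h import *
for c in("scene","top"):
    im,d=viewer.read_camera(c); save(c+"0",im); np.savez(c+"0.npz",im=im,d=d); print(c,viewer.camera_info(c))
    for n in("crank_ball","screw_hole","key_tip","drive_unit","key_stand","hex_key","crank_shaft","vial","dropper","petri","blue_cap_bottle"):
        print(n,[(np.round(r["at"],3).tolist(),round(r["score"],2),pix(c,r["at"])[0].round().tolist()) for r in tip_of(c,n)[:4]])
print(env.sense())
E
```

```text
pics
scene {'intrinsics': array([[431.10398578,   0.        , 277.96797823],
       [  0.        , 431.10398578, 216.38793878],
       [  0.        ,   0.        ,   1.        ]]), 'eye': array([-0.19310454,  0.59745619,  0.63534717]), 'rotation': array([[-0.62645094,  0.38133629, -0.67981016],
       [-0.77941181, -0.3162433 ,  0.54083954],
       [-0.00874367,  0.86866151,  0.49532892]])}
crank_ball [([0.526, -0.24, 0.101], 0.74, [352.0, 190.0]), ([0.378, 0.104, 0.002], 0.57, [292.0, 295.0])]
screw_hole [([0.563, -0.116, 0.091], 0.59, [310.0, 201.0])]
key_tip [([0.511, 0.185, 0.0], 0.96, [230.0, 281.0]), ([0.523, 0.304, 0.007], 0.72, [181.0, 297.0]), ([0.406, 0.3, 0.002], 0.68, [211.0, 327.0]), ([0.572, -0.114, 0.072], 0.67, [307.0, 207.0])]
drive_unit [([0.569, -0.116, -0.004], 0.82, [308.0, 230.0]), ([0.574, -0.114, 0.068], 0.33, [307.0, 207.0]), ([0.568, -0.12, 0.084], 0.21, [310.0, 202.0])]
key_stand [([0.526, 0.305, -0.003], 0.88, [181.0, 300.0])]
hex_key [([0.515, 0.189, -0.003], 0.9, [228.0, 282.0]), ([0.517, 0.307, 0.006], 0.81, [182.0, 300.0]), ([0.403, 0.297, 0.004], 0.79
[... 1851 characters left out ...]
_velocities': array([ 1.06442846e-03,  8.81494458e-04, -1.61335269e-03,  1.07626079e-03,
        3.42295616e-05,  2.50812036e-03, -1.45933574e-03]), 'tau': array([ 3.68290566e-04, -5.20425904e+01, -1.26556007e-02, -2.44046509e+01,
       -5.67492039e-02,  1.13623403e-02,  1.40782277e-05]), 'ee_pos': array([ 0.21538262, -0.61326673,  0.21459879]), 'tcp_rot': array([[-9.43493440e-01, -5.61855674e-05,  3.31391197e-01],
       [-3.31391197e-01, -2.01983654e-05, -9.43493442e-01],
       [ 5.97042748e-05, -9.99999998e-01,  4.37622804e-07]]), 'wrist_force': array([-0.98173784, -0.11996075, -0.90665693]), 'moment': array([ 0.00186199, -0.05024036,  0.02172963]), 'gripper_width': 0.09156798298585142}
```

```bash
python3 - <<'E'
import cv2
a=cv2.imread("pics/scene0.png")[130:360,150:430]; b=cv2.imread("pics/top0.png")[130:310,130:410]
cv2.imwrite("pics/sceneC.png",cv2.resize(a,None,fx=2.6,fy=2.6,interpolation=2)); cv2.imwrite("pics/topC.png",cv2.resize(b,None,fx=2.8,fy=2.8,interpolation=2))
E
```

```text
(no output)
```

View pics/sceneC.png

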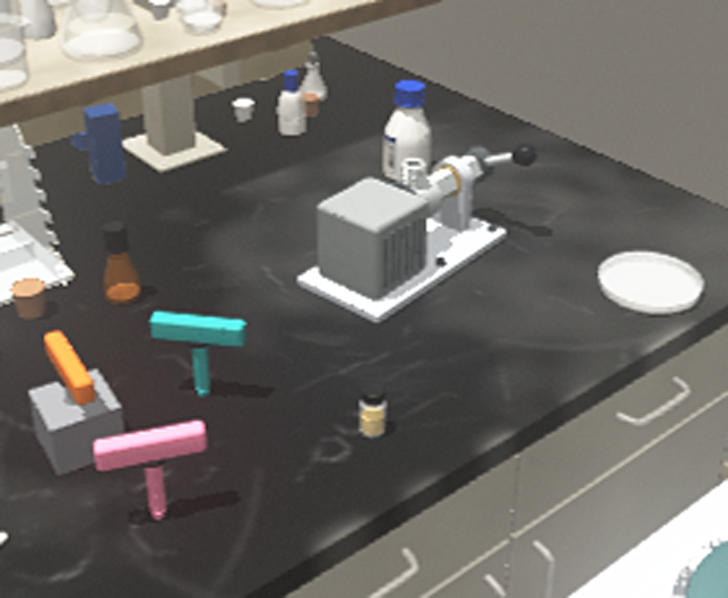

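View pics/topC.png

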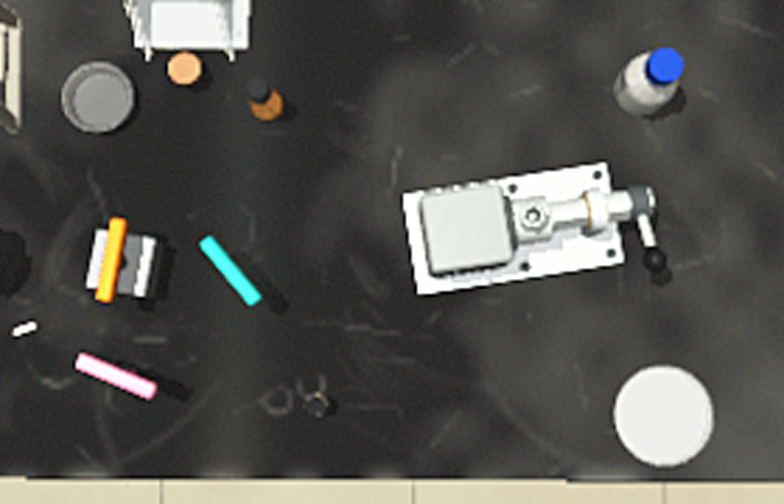

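Candidates (scene px): the orange T-key in the grey stand at (176,271), a turquoise key at (226,258) and a pink key at (208,302), both look-alikes standing free. I choose the orange one. In the top picture the hub and screw are at about (320,207), the ball at (364,223), and the crank leans towards the robot.

```bash
cat > m.py <<'E'
from h import *
def rect(P,mask):
    q=P[mask][:,:2].astype(np.float32)*1000
    (c,s,a)=cv2.minAreaRect(q); return np.round(c,1),np.round(s,1),round(a,1),np.median(q,0).round(1),len(q)
def measure(c,im,d):
    P=world(c,d); hsv=cv2.cvtColor(im,cv2.COLOR_RGB2HSV); z=P[...,2]; ok=d>0
    X,Y=P[...,0],P[...,1]
    org=ok&(hsv[...,0]>8)&(hsv[...,0]<22)&(hsv[...,1]>150)&(abs(X-.52)<.07)&(abs(Y-.307)<.07)
    print(c,"orange",org.sum(),"z pct",np.percentile(z[org],[5,50,95]).round(4))
    top=org&(z>.085); print(" key bar",rect(P,top), "mean",P[top].mean(0).round(4))
    st=ok&(abs(z-.048)<.005)&(abs(X-.52)<.06)&(abs(Y-.307)<.06)&~org; print(" stand top",rect(P,st))
    g=ok&(abs(z-.098)<.006)&(abs(X-.57)<.1)&(Y>-.105)&(Y<.03); print(" gearbox",rect(P,g),z[g].mean().round(4))
    s=ok&(z>.106)&(abs(X-.57)<.03)&(abs(Y+.116)<.03); print(" screw",s.sum(),P[s].mean(0).round(4),P[s].min(0).round(4),P[s].max(0).round(4))
    b=ok&(hsv[...,2]<90)&(z>.085)&(abs(X-.52)<.05)&(abs(Y+.24)<.035); print(" ball",b.sum(),P[b].mean(0).round(4),P[b].min(0).round(4),P[b].max(0).round(4))
    pl=ok&(abs(z-.012)<.004)&(abs(X-.57)<.12)&(abs(Y+.11)<.17)&(hsv[...,2]>140); print(" plate",rect(P,pl))
E
python3 - <<'E'
from m import *
for c in("scene","top"):
    f=np.load(c+"0.npz"); measure(c,f["im"],f["d"])
a=np.load("top0.npz")["im"]
def cr(cx,cy,r,k): return cv2.resize(a[cy-r:cy+r,cx-r:cx+r],(k,k),interpolation=cv2.INTER_CUBIC)
save("crop1",np.hstack([cr(172,224,20,390),cr(320,207,14,390)]))
# ik/q7
def R(ang):
    x,y=np.cos(ang),np.sin(ang); return np.array([[y,0,x],[-x,0,y],[0,-1,0]])
for t in np.arange(-180,180,30):
    q=solver.inverse_kinematics([.568,-.116,.16],R(np.radians(t))); print(t,None if q is None else np.round(q,2))
E
```

```text
scene orange 240 z pct [0.0782 0.0911 0.0932]
 key bar (array([522.1, 307.5]), array([16.4, 82.9]), 81.1, array([517. , 309.7], dtype=float32), 193) mean [0.5177 0.3095 0.0911]
 stand top (array([524.4, 306.9]), array([60.5, 64.5]), 80.7, array([513.3, 315.4], dtype=float32), 426)
 gearbox (array([556.9, -55.4]), array([ 84.2, 100.3]), 8.8, array([553.8, -45.6], dtype=float32), 560) 0.0977
 screw 53 [ 0.5672 -0.1121  0.1128] [ 0.5554 -0.1249  0.106 ] [ 0.5774 -0.1009  0.1177]
 ball 59 [ 0.5233 -0.2328  0.1047] [ 0.5148 -0.2454  0.0935] [ 0.5387 -0.226   0.1149]
 plate (array([ 566.7, -103.5]), array([109.7, 229.3]), 9.2, array([ 537.8, -110.8], dtype=float32), 702)
top orange 76 z pct [0.0004 0.0856 0.0915]
 key bar (array([522.7, 303.5]), array([15.1, 82.5]), 80.5, array([518.4, 298.7], dtype=float32), 41) mean [0.519  0.3004 0.089 ]
 stand top (array([522.6, 304.5]), array([60.8, 59.7]), 81.1, array([521.9, 293.8], dtype=float32), 260)
 gearbox (array([558.2, -56.3]), array([81.9, 94.1]), 9.4, array([558. , -52.3], dtype=float32), 867) 0.097
 screw 45 [ 0.568  -0.1167  0.1141] [ 0.5568 -0.1293  0.1077] [ 0.5793 -0.1062  0.1192]
 ball 66 [ 0.5269 -0.2389  0.1077] [ 0.5142 -0.2506  0.0958] [ 0.5401 -0.2281  0.1158]
 plate (array([ 566.7, -107.4]), array([109.1, 224.5]), 9.6, array([ 548.1, -141.6], dtype=float32), 968)
-180 [-0.74  0.83  1.35  1.88 -0.88  1.2  -2.22]
-150 [ 0.18  0.41 -0.05  1.83  0.02  0.9  -2.5 ]
-120 [ 0.26  0.42 -0.14  1.82  0.07  0.91 -2.01]
-90 [ 0.35  0.43 -0.26  1.81  0.14  0.91 -1.54]
-60 [ 0.45  0.45 -0.39  1.81  0.21  0.92 -1.08]
-30 [ 0.51  0.47 -0.48  1.8   0.26  0.94 -0.6 ]
0 [ 0.58  0.49 -0.57  1.8   0.31  0.95 -0.12]
30 [ 0.65  0.51 -0.66  1.79  0.37  0.96  0.36]
60 [ 0.65  0.51 -0.66  1.79  0.37  0.96  0.88]
90 [ 0.69  0.53 -0.71  1.79  0.41  0.98  1.37]
120 [ 1.01  0.87 -1.33  1.77  0.9   1.25  1.53]
150 [ 1.01  0.87 -1.33  1.77  0.9   1.25  2.05]
```

View pics/crop1.png

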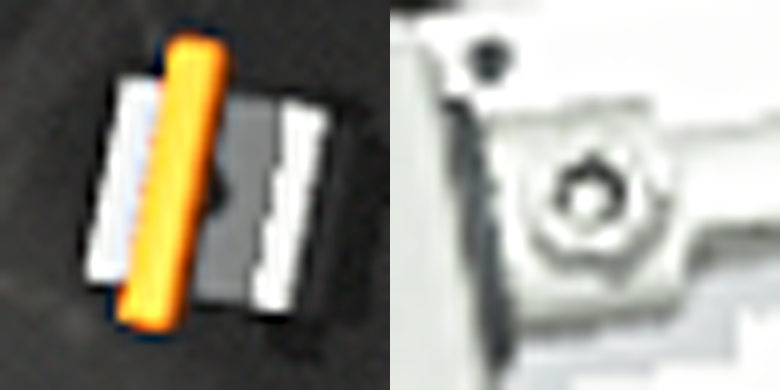

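The crop shows the orange key standing in the grey block, with its bar running from (195,40) to (150,325), and the setscrew's socket at (590,195). The choice holds, so I do the crank next.

```bash
cat >> h.py <<'E'
def R(deg):
    x,y=np.cos(np.radians(deg)),np.sin(np.radians(deg)); return np.array([[y,0,x],[-x,0,y],[0,-1,0]])
def st(tag=""):
    s=env.sense(); print(tag,"t%.2f"%s["t"],"p",s["ee_pos"].round(4),"F",s["wrist_force"].round(1),"M",s["moment"].round(3),"w%.4f"%s["gripper_width"],"q7 %.2f"%s["joint_positions"][6]); return s
YAW=9.4
dx=np.array([np.cos(np.radians(YAW)),np.sin(np.radians(YAW)),0]); dy=np.array([-dx[1],dx[0],0])
E
python3 - <<'E'
from h import *
S=np.array([.568,-.115,0]); b=np.array([.526,-.2385,.102])
J=R(YAW-90)
env.reach(b+[0,0,.08],J); st("above")
env.movel(b-[0,0,.019],J,rate=.12); st("at ball")
effector.grasp(10); s=st("gripped")
g=s["ee_pos"]+[0,0,.019]
ax=S-.115*dy+[0,0,.07]
th0=-np.arctan2((g-ax)@dx,g[2]-.07); print("theta",th0)
off=(g-ax)@dy; print("y off",off)
rad=.07
for th in np.linspace(th0,0,7)[1:]:
    p=ax+off*dy-rad*np.sin(th)*dx+[0,0,rad*np.cos(th)-.019]
    env.movel(p,J,rate=.08); st("th%.2f"%th)
for c in("scene","top"):
    im,d=viewer.read_camera(c); save(c+"1",im); np.savez(c+"1.npz",im=im,d=d)
E
```

```text
above t2.98 p [ 0.5256 -0.2399  0.1821] F [-0.2 -0.1 -0.5] M [-0.014  0.049  0.023] w0.0921 q7 -1.11
at ball t3.95 p [ 0.5266 -0.2387  0.0837] F [ 0.8  0.  -0.8] M [0.055 0.031 0.047] w0.0920 q7 -1.14
gripped t4.99 p [ 0.5262 -0.2396  0.0831] F [ 1.1 -4.  -1.6] M [-0.769 -0.21  -0.002] w0.0228 q7 -1.14
theta 1.0905474910739936
y off -0.0011052569785403206
th0.91 t5.30 p [ 0.5332 -0.2385  0.0947] F [ 1.5 -2.2 -0.7] M [-0.382 -0.166 -0.013] w0.0229 q7 -1.14
th0.73 t5.61 p [ 0.5415 -0.2371  0.104 ] F [-0.9 -1.5  1.2] M [-0.375  0.116  0.016] w0.0229 q7 -1.14
th0.55 t5.92 p [ 0.552  -0.2353  0.1116] F [-1.8 -1.3  4.5] M [-0.297  0.377  0.001] w0.0231 q7 -1.15
th0.36 t6.22 p [ 0.5634 -0.2335  0.117 ] F [-1.  -1.   3.7] M [-0.259  0.149 -0.031] w0.0231 q7 -1.16
th0.18 t6.53 p [ 0.5753 -0.2315  0.1201] F [ 0.1 -1.5  3.9] M [-0.227  0.011 -0.038] w0.0229 q7 -1.17
th0.00 t6.84 p [ 0.5876 -0.2294  0.121 ] F [ 1.3 -0.7  2.9] M [-0.248 -0.182  0.006] w0.0232 q7 -1.18
```

```bash
python3 - <<'E'
from h import *
effector.release(); s=st("rel")
env.movel(s["ee_pos"]+[0,0,.13],rate=.25)
k=np.array([.5224,.3055,0])
for a in(-9,171):
  q=solver.inverse_kinematics([k[0],k[1],.2],R(a)); print(a,None if q is None else q.round(2))
env.reach([k[0],k[1],.20],R(-9)); st("above key")
for c in("scene","top"):
    im,d=viewer.read_camera(c); save(c+"2",im); np.savez(c+"2.npz",im=im,d=d)
    for n in("crank_ball","screw_hole","crank_shaft"):
        print(c,n,[(np.round(r["at"],4).tolist(),round(r["score"],2)) for r in tip_of(c,n)[:2]])
    P=world(c,d); hsv=cv2.cvtColor(im,cv2.COLOR_RGB2HSV)
    b=(d>0)&(hsv[...,2]<90)&(P[...,2]>.12)&(abs(P[...,0]-.58)<.05)&(abs(P[...,1]+.23)<.04); print(" ball",b.sum(),P[b].mean(0).round(4),P[b].min(0).round(4),P[b].max(0).round(4))
    b=(d>0)&(P[...,2]>.105)&(np.hypot(P[...,0]-.568,P[...,1]+.116)<.025); print(" screw",b.sum(),P[b].mean(0).round(4),P[b].min(0).round(4),P[b].max(0).round(4))
E
```

```text
rel t8.03 p [ 0.587  -0.2295  0.121 ] F [-0.1  0.4 -0.2] M [0.008 0.009 0.012] w0.0917 q7 -1.18
-9 [-0.07  0.51 -0.7   1.7   0.37  1.07 -1.04]
171 [ 0.25  0.84 -1.32  1.68  0.85  1.32  1.75]
above key t10.66 p [0.5236 0.3038 0.1999] F [-0.6 -0.6  0.4] M [-0.048 -0.07  -0.019] w0.0919 q7 -1.04
scene crank_ball [([0.5865, -0.2312, 0.1393], 0.67)]
scene screw_hole [([0.5646, -0.1139, 0.0928], 0.57)]
scene crank_shaft [([0.5723, -0.1149, 0.0723], 0.66)]
 ball 61 [ 0.582  -0.2238  0.1412] [ 0.5726 -0.2339  0.1224] [ 0.593  -0.2152  0.1518]
 screw 57 [ 0.5668 -0.1119  0.1123] [ 0.5569 -0.1253  0.1054] [ 0.5786 -0.102   0.1174]
top crank_ball [([0.5846, -0.2312, 0.1429], 0.88), ([0.7006, 0.164, -0.0015], 0.34)]
top screw_hole [([0.5676, -0.117, 0.0924], 0.6)]
top crank_shaft [([0.5691, -0.1182, 0.0708], 0.67)]
 ball 57 [ 0.5838 -0.2293  0.1471] [ 0.5733 -0.2399  0.1345] [ 0.5962 -0.2201  0.1533]
 screw 47 [ 0.5678 -0.1165  0.1141] [ 0.5567 -0.1291  0.1055] [ 0.5791 -0.1063  0.1215]
```

```bash
python3 - <<'E'
from h import *
k=np.array([.5226,.3053]); J=R(-9.2)
env.movel([*k,.100],J,rate=.15); env.pause(.2); s=st("hover")
e=k-s["ee_pos"][:2]; print("err",e.round(4)); c=k+e
env.movel([*c,.086],J,rate=.06); s=st("enter")
if abs(s["wrist_force"][2])<6:
    env.movel([*c,.062],J,rate=.08); s=st("down")
    if abs(s["wrist_force"][2])<6:
        effector.grasp(60); st("grip"); env.pause(.3); st("grip")
E
```

```text
hover t12.07 p [0.5232 0.3057 0.1011] F [ 0.4 -0.5  0.7] M [-0.021 -0.109 -0.003] w0.0922 q7 -1.12
err [-0.0006 -0.0004]
enter t12.46 p [0.5216 0.3047 0.0853] F [-0.2 -0.3 -0.1] M [-0.012 -0.054  0.015] w0.0919 q7 -1.13
down t12.91 p [0.5216 0.3048 0.0613] F [ 0.6  0.  -0.7] M [-0.032 -0.082 -0.002] w0.0923 q7 -1.15
grip t13.19 p [0.5221 0.305  0.0622] F [ 0.5  0.4 -0.3] M [ 0.01  -0.039 -0.008] w0.0836 q7 -1.15
grip t13.49 p [0.5221 0.305  0.0622] F [-0.2  0.4  0.3] M [-0.058 -0.077 -0.071] w0.0834 q7 -1.15
```

```bash
python3 - <<'E'
from h import *
s=env.sense(); p=s["ee_pos"]
env.movel([p[0],p[1],.062+.07],rate=.12); st("lift")
env.movel([p[0],p[1],.25],rate=.3)
S=np.array([.568,-.1162])
env.reach([*S,.25],R(80)); st("hov")
env.movel([*S,.205],R(80)); env.pause(.3); st("over")
for c in("scene","top"):
    im,d=viewer.read_camera(c); save(c+"3",im); np.savez(c+"3.npz",im=im,d=d)
    for n in("key_tip","screw_hole","hex_key"):
        print(c,n,[(np.round(r["at"],4).tolist(),round(r["score"],2)) for r in tip_of(c,n)[:4]])
a=cv2.imread("pics/scene3.png"); b=cv2.imread("pics/top3.png")
f=lambda i,x,y,r:cv2.resize(i[y-r:y+r,x-r:x+r],(400,400),interpolation=cv2.INTER_CUBIC)
cv2.imwrite("pics/over.png",np.hstack([f(a,315,180,50),f(b,325,205,40)]))
E
```

```text
lift t14.22 p [0.5218 0.3045 0.1315] F [ 0.   0.4 -0.8] M [-0.05  -0.077 -0.006] w0.0837 q7 -1.09
hov t16.65 p [ 0.5679 -0.1153  0.2497] F [ 0.8 -0.3 -1.2] M [ 0.092 -0.165 -0.005] w0.0836 q7 1.16
over t17.40 p [ 0.5685 -0.1162  0.2058] F [-0.3 -0.  -1.1] M [ 0.082 -0.143  0.022] w0.0834 q7 1.13
scene key_tip [([0.4047, 0.2981, -0.0011], 0.94), ([0.513, 0.1822, -0.0025], 0.91), ([0.5656, -0.1158, 0.1515], 0.81), ([0.7005, 0.1665, 0.0003], 0.2)]
scene screw_hole [([0.5623, -0.1136, 0.0916], 0.83)]
scene hex_key [([0.4041, 0.3011, 0.0028], 0.86), ([0.5644, -0.1147, 0.1512], 0.78), ([0.5108, 0.1896, -0.0046], 0.74)]
top key_tip [([0.4075, 0.2939, -0.0022], 0.58)]
top screw_hole [([0.5709, -0.1188, 0.0938], 0.81)]
top hex_key [([0.5135, 0.1906, -0.0001], 0.67), ([0.4073, 0.2993, 0.0016], 0.53), ([0.375, 0.1012, 0.0012], 0.53)]
```

View pics/over.png

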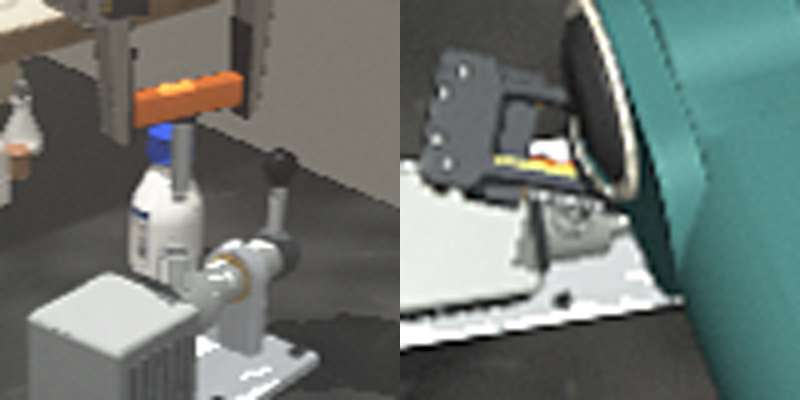

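```bash
python3 - <<'E'
from h import *
f=np.load("scene3.npz"); im,d=f["im"],f["d"]; P=world("scene",d); K,e,Rc,_=pose_info("scene")
tip=np.array([.5685,-.1162])
print("proj",[pix("scene",[*tip,z])[0].round(2).tolist() for z in(.20,.154,.118,.094)])
near=(np.hypot(P[...,0]-.568,P[...,1]+.116)<.03)&(d>0)
L=np.array([-.6264,-.7794])/np.hypot(.6264,.7794); D=np.array([L[1],-L[0]]); D=D if D@Rc[:2,2]<0 else -D
for r in range(170,205):
    m=near[r]; 
    if m.sum()<2: continue
    p=P[r][m]; l=p[:,:2]@L; dd=p[:,:2]@D; c=np.where(m)[0]
    print(r,c.min(),c.max(),"z",p[:,2].mean().round(4),"lat %.4f..%.4f"%(l.min(),l.max()),"depth %.4f..%.4f"%(dd.min(),dd.max()),im[r,c.min()-1:c.max()+2].mean(-1).astype(int).tolist())
print("S lat,depth",tip@L,tip@D)
E
```

```text
proj [[309.91, 163.26], [309.42, 179.4], [309.06, 191.59], [308.82, 199.51]]
170 308 311 z 0.1838 lat -0.2705..-0.2628 depth 0.5080..0.5102 [114, 111, 123, 128, 122, 100]
171 307 311 z 0.1806 lat -0.2728..-0.2627 depth 0.5084..0.5133 [104, 100, 111, 123, 128, 124, 94]
172 307 311 z 0.1777 lat -0.2727..-0.2622 depth 0.5075..0.5138 [163, 135, 108, 122, 129, 122, 94]
173 307 311 z 0.1754 lat -0.2727..-0.2624 depth 0.5071..0.5116 [176, 142, 106, 122, 129, 119, 100]
174 307 311 z 0.1714 lat -0.2725..-0.2622 depth 0.5099..0.5144 [204, 159, 105, 121, 128, 117, 105]
175 307 311 z 0.17 lat -0.2725..-0.2622 depth 0.5056..0.5130 [254, 212, 106, 123, 127, 115, 135]
176 307 311 z 0.1665 lat -0.2726..-0.2619 depth 0.5079..0.5132 [242, 180, 105, 123, 125, 117, 146]
177 307 311 z 0.1638 lat -0.2723..-0.2618 depth 0.5059..0.5144 [250, 216, 122, 124, 129, 133, 163]
178 307 310 z 0.1595 lat -0.2718..-0.2644 depth 0.5095..0.5193 [248, 229, 159, 149, 149, 174]
179 308 310 z 0.158 lat -0.2698..-0.2646 depth 0.5089..0.5107 [224, 137, 105, 108, 153]
180 308 310 z 0.1546 lat -0.2698..-0.2641 depth 0.5093..0.
[... 1186 characters left out ...]
, 73, 75, 81, 148, 173, 145, 150, 149, 143, 160, 160, 163, 169, 168, 167, 163]
201 300 317 z 0.0945 lat -0.2902..-0.2431 depth 0.4964..0.5182 [233, 197, 112, 73, 62, 66, 74, 85, 99, 139, 148, 141, 159, 159, 163, 166, 168, 164, 162, 159]
202 303 317 z 0.0922 lat -0.2823..-0.2428 depth 0.4945..0.5188 [158, 104, 74, 72, 75, 78, 120, 153, 154, 133, 149, 169, 164, 161, 160, 157, 156]
203 305 318 z 0.09 lat -0.2774..-0.2403 depth 0.4871..0.5166 [142, 124, 92, 80, 80, 116, 158, 171, 168, 163, 159, 158, 154, 151, 181, 170]
204 308 318 z 0.0868 lat -0.2694..-0.2405 depth 0.4894..0.5125 [129, 104, 90, 133, 164, 161, 158, 155, 153, 151, 148, 145, 133]
S lat,depth -0.26556319061944833 0.5159175145195388
```

```bash
python3 - <<'E'
from h import *
S=np.array([.5685,-.1155]); J=R(80)
env.movel([*S,.178],J,rate=.1); env.pause(.2); s=st("0")
c=S+(S-s["ee_pos"][:2]); z=.174; f0=s["wrist_force"]
while z>.149:
    env.movel([*c,z],J,rate=.05); s=st("z%.4f"%z)
    if abs((s["wrist_force"]-f0)[2])>6 or np.linalg.norm((s["wrist_force"]-f0)[:2])>8: break
    z-=.002
E
```

```text
0 t18.42 p [ 0.5689 -0.1155  0.1785] F [-0.7 -1.  -0.9] M [ 0.027 -0.105 -0.042] w0.0836 q7 1.10
z0.1740 t18.67 p [ 0.568  -0.1156  0.1738] F [ 1.1 -0.4 -0.6] M [ 0.071 -0.098 -0.053] w0.0835 q7 1.10
z0.1720 t18.92 p [ 0.5681 -0.1155  0.1719] F [0.8 1.  0.1] M [ 0.066 -0.15  -0.007] w0.0832 q7 1.10
z0.1700 t19.17 p [ 0.5681 -0.1155  0.1699] F [ 0.6  0.3 -0.5] M [ 0.066 -0.101  0.019] w0.0833 q7 1.10
z0.1680 t19.42 p [ 0.568  -0.1155  0.1678] F [-0.2 -0.6 -1.5] M [ 0.027 -0.118  0.012] w0.0832 q7 1.09
z0.1660 t19.67 p [ 0.568  -0.1155  0.1659] F [ 0.9 -0.7 -1.5] M [ 0.057 -0.138  0.006] w0.0837 q7 1.09
z0.1640 t19.92 p [ 0.5683 -0.1155  0.164 ] F [ 1.2  0.9 -0.8] M [ 0.017 -0.191  0.014] w0.0838 q7 1.09
z0.1620 t20.17 p [ 0.5686 -0.116   0.1619] F [ 2.1 -0.4 -1.3] M [-0.321 -0.763  0.006] w0.0837 q7 1.09
z0.1600 t20.42 p [ 0.5686 -0.116   0.1598] F [ 3.3 -2.5 -2.4] M [-0.544 -1.163 -0.047] w0.0835 q7 1.09
z0.1580 t20.67 p [ 0.5686 -0.1159  0.158 ] F [ 3.9 -1.9 -2.6] M [-0.753 -1.344 -0.006] w0.0834 q7 1.09
z0.1560 t20.92 p [ 0.5686 -0.1159  0.156 ] F [ 5.8 -3.3 -0.7] M [-0.876 -1.478  0.02 ] w0.0835 q7 1.08
z0.1540 t21.17 p [ 0.5687 -0.1159  0.1541] F [ 4.  -2.9 -0.4] M [-0.857 -1.429 -0.058] w0.0834 q7 1.08
z0.1520 t21.42 p [ 0.5688 -0.116   0.1522] F [ 4.1 -3.   0.3] M [-0.909 -1.388  0.017] w0.0835 q7 1.08
z0.1500 t21.67 p [ 0.5691 -0.1159  0.1516] F [ 2.2 -4.   9.7] M [-0.948 -0.688  0.055] w0.0832 q7 1.08
```

```bash
cat > turn.py <<'E'
from h import *
import json
def samp(n=8):
    M=[];F=[]
    for _ in range(n):
        env.pause(.02); s=env.sense(); M.append(s["moment"]); F.append(s["wrist_force"])
    return np.mean(M,0),np.mean(F,0),s
def ang(s): z=s["tcp_rot"][:,2]; return np.degrees(np.arctan2(z[1],z[0]))
def step(c,z,a,rec):
    env.movel([*c,z],R(a),rate=.05); m,f,s=samp()
    rec.append([a,m[2]]); print("a%.1f"%a,"act%.2f"%ang(s),"t%.2f"%s["t"],"Mz %.3f"%m[2],"F",f.round(1),"Mxy",m[:2].round(2),"p",s["ee_pos"].round(4)); return m,f,s
E
python3 - <<'E'
from turn import *
c=np.array([.5695,-.1166]); rec=[]
m,f,s=step(c,.1518,80,rec)
z=.1518
for a in np.arange(77,55,-3.):
    z=.1518-.0035*np.radians(80-a)*.9
    m,f,s=step(c,z,a,rec)
    if m[2]>.36 or np.abs(f).max()>15: break
json.dump(rec,open("rec.json","w"))
E
```

```text
a80.0 act80.01 t22.05 Mz 0.012 F [ 1.7 -1.7  2.7] Mxy [-0.41 -0.57] p [ 0.5693 -0.1163  0.1519]
a77.0 act77.06 t22.43 Mz 0.005 F [ 0.8 -1.3  5.1] Mxy [-0.38 -0.37] p [ 0.5694 -0.1164  0.1518]
a74.0 act74.05 t22.82 Mz 0.012 F [ 0.7 -1.3  5.9] Mxy [-0.43 -0.34] p [ 0.5695 -0.1166  0.1517]
a71.0 act71.06 t23.20 Mz 0.074 F [ 0.1 -1.8  7. ] Mxy [-0.5  -0.28] p [ 0.5696 -0.1167  0.1517]
a68.0 act68.08 t23.58 Mz 0.199 F [ 0.5 -2.1  7.8] Mxy [-0.55 -0.18] p [ 0.5696 -0.1167  0.1517]
a65.0 act65.08 t23.97 Mz 0.209 F [-0.1 -2.1  7.8] Mxy [-0.56 -0.14] p [ 0.5696 -0.1168  0.1515]
a62.0 act62.08 t24.35 Mz 0.215 F [ 0.1 -2.2  8. ] Mxy [-0.59 -0.13] p [ 0.5695 -0.1168  0.1513]
a59.0 act59.08 t24.73 Mz 0.209 F [-0.1 -2.4  7.9] Mxy [-0.59 -0.1 ] p [ 0.5695 -0.1168  0.1512]
a56.0 act56.08 t25.12 Mz 0.211 F [-0.3 -1.9  7.9] Mxy [-0.6  -0.06] p [ 0.5694 -0.1168  0.151 ]
```

```bash
python3 - <<'E'
from turn import *
c=np.array([.5695,-.1163]); rec=json.load(open("rec.json"))
a=56.; 
while a>-62:
    a-=4. if a>24 else 3.
    z=.1518-.0035*np.radians(80-a)*.95
    m,f,s=step(c,z,a,rec)
    if m[2]>.315 or np.abs(f).max()>20 or s["t"]>50: break
json.dump(rec,open("rec.json","w"))
E
```

```text
a52.0 act52.07 t25.50 Mz 0.213 F [-1.  -2.8  8.5] Mxy [-0.75  0.01] p [ 0.5694 -0.1168  0.1507]
a48.0 act48.07 t25.88 Mz 0.212 F [-0.6 -2.7  8.8] Mxy [-0.75  0.05] p [ 0.5693 -0.1168  0.1505]
a44.0 act44.07 t26.27 Mz 0.210 F [-1.  -2.9  8.4] Mxy [-0.74  0.1 ] p [ 0.5692 -0.1168  0.1502]
a40.0 act40.07 t26.65 Mz 0.204 F [-1.  -2.6  8.9] Mxy [-0.73  0.16] p [ 0.5691 -0.1168  0.15  ]
a36.0 act36.06 t27.03 Mz 0.207 F [-0.9 -2.9  8.8] Mxy [-0.7   0.19] p [ 0.5691 -0.1168  0.1497]
a32.0 act32.06 t27.42 Mz 0.201 F [-1.4 -2.3  8.7] Mxy [-0.71  0.26] p [ 0.569  -0.1168  0.1495]
a28.0 act28.06 t27.80 Mz 0.228 F [-1.3 -2.1  9. ] Mxy [-0.7   0.28] p [ 0.5689 -0.1167  0.1492]
a24.0 act24.06 t28.18 Mz 0.204 F [-1.5 -2.4  8.9] Mxy [-0.67  0.32] p [ 0.5689 -0.1167  0.149 ]
a21.0 act21.07 t28.57 Mz 0.216 F [-1.5 -2.4  9.2] Mxy [-0.67  0.35] p [ 0.5689 -0.1167  0.1488]
a18.0 act18.07 t28.95 Mz 0.203 F [-2.  -2.4  9.1] Mxy [-0.66  0.4 ] p [ 0.5688 -0.1167  0.1486]
a15.0 act15.06 t29.33 Mz 0.225 F [-1.7 -2.1  9.1] Mxy [-0.65  0.43] p [ 0.5688 -0.1167  0.1484]
a12.0 act12.06 t29.72 Mz 0.210 F [-2.  -2.  
[... 603 characters left out ...]
-0.1164  0.1473]
a-9.0 act-8.92 t32.40 Mz 0.263 F [-2.7 -1.7 10.7] Mxy [-0.47  0.74] p [ 0.5685 -0.1163  0.1471]
a-12.0 act-11.92 t32.78 Mz 0.246 F [-3.1 -1.7 10.5] Mxy [-0.48  0.78] p [ 0.5684 -0.1163  0.147 ]
a-15.0 act-14.92 t33.17 Mz 0.291 F [-3.2 -1.5 10.8] Mxy [-0.45  0.81] p [ 0.5684 -0.1162  0.1468]
a-18.0 act-17.92 t33.55 Mz 0.280 F [-3.1 -1.3 11.4] Mxy [-0.4   0.85] p [ 0.5684 -0.1162  0.1467]
a-21.0 act-20.91 t33.93 Mz 0.284 F [-3.4 -1.1 11.2] Mxy [-0.38  0.86] p [ 0.5684 -0.1161  0.1465]
a-24.0 act-23.91 t34.32 Mz 0.282 F [-3.2 -1.1 11.4] Mxy [-0.35  0.9 ] p [ 0.5684 -0.1161  0.1464]
a-27.0 act-26.91 t34.70 Mz 0.316 F [-3.5 -1.3 11.9] Mxy [-0.32  0.92] p [ 0.5684 -0.1161  0.1462]
```

```bash
python3 - <<'E'
import json,numpy as np
from scipy.optimize import curve_fit
r=np.array(json.load(open("rec.json"))); r=r[r[:,0]<67]
f=lambda a,p,t,k:p+k*np.clip(t-a,0,None)
for k in(None,.31,.27,.245,.21):
    g=f if k is None else (lambda a,p,t:f(a,p,t,np.radians(k)))
    x,c=curve_fit(g,r[:,0],r[:,1],[.21,0,.004] if k is None else[.21,0]); print(k,x.round(4),np.sqrt(np.diag(c)).round(4),"rss",((g(r[:,0],*x)-r[:,1])**2).sum(),"now past",np.radians(x[1]+27).round(2))
E
```

```text
None [2.1060e-01 8.1209e+00 2.6000e-03] [2.5000e-03 2.5086e+00 3.0000e-04] rss 0.0026989281988741808 now past 0.61
0.31 [ 0.2141 -5.4361] [0.0031 1.0775] rss 0.005316248423761229 now past 0.38
0.27 [ 0.2141 -3.797 ] [0.0028 1.1153] rss 0.004320320623986269 now past 0.4
0.245 [ 0.2137 -2.1896] [0.0027 1.119 ] rss 0.0038368308676730344 now past 0.43
0.21 [0.2124 0.9693] [0.0025 1.1848] rss 0.003335770072019793 now past 0.49
```

```bash
python3 - <<'E'
from turn import *
m,f,s=samp(25); d=m[2]-.2115; print("rest Mz %.3f"%m[2],"delta %.3f"%d)
rec=json.load(open("rec.json")); c=np.array([.5690,-.1158]); a=-27.
while d<.115 and a>-33:
    a-=3; step(c,.1518-.0035*np.radians(80-a)*.95,a,rec); m,f,s=samp(20); d=m[2]-.2115; print("delta %.3f"%d)
p=s["ee_pos"]; env.movel([p[0],p[1],p[2]],R(a),rate=.05); m,f,s=samp(8); print(f.round(1),m.round(3),ang(s),s["ee_pos"].round(4))
for c in("scene",): im,dd=viewer.read_camera(c); np.savez("scene4.npz",im=im,d=dd); save("scene4",im)
cv2.imwrite("pics/grip4.png",cv2.resize(cv2.imread("pics/scene4.png")[130:230,260:370],(770,600)[:2],interpolation=cv2.INTER_CUBIC))
st()
E
```

```text
rest Mz 0.300 delta 0.089
a-30.0 act-29.91 t35.50 Mz 0.318 F [-2.6 -1.7 11.1] Mxy [-0.5   0.64] p [ 0.5683 -0.1159  0.1461]
delta 0.096
a-33.0 act-32.91 t36.22 Mz 0.302 F [-2.5 -1.6 11.5] Mxy [-0.48  0.72] p [ 0.5683 -0.1159  0.146 ]
delta 0.108
[-0.2 -1.9  6.1] [-0.589 -0.019  0.31 ] -32.943041172302884 [ 0.5681 -0.116   0.1461]
 t36.98 p [ 0.5681 -0.116   0.1461] F [ 0.1 -2.3  6.5] M [-0.61  -0.017  0.331] w0.0833 q7 -0.65
```

View pics/grip4.png

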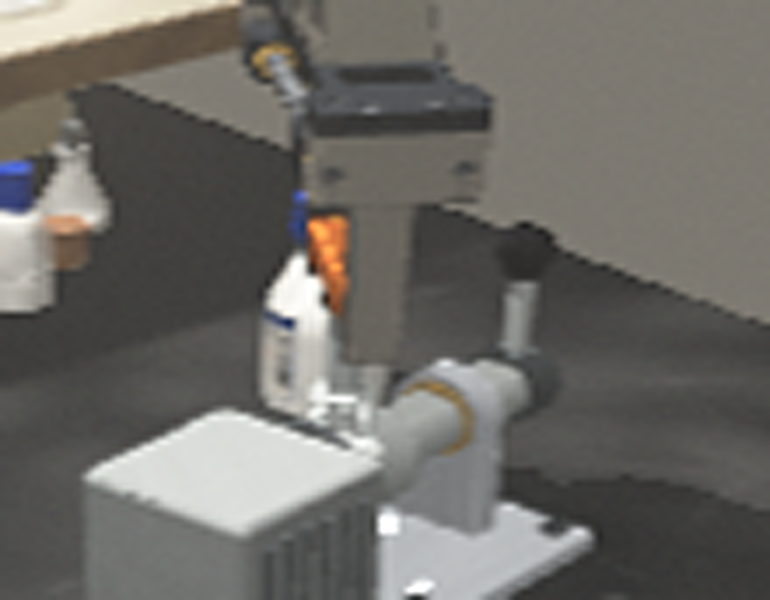

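```bash
python3 - <<'E'
from turn import *
p=env.sense()["ee_pos"]
effector.release(); s=st("rel"); 
env.movel([p[0],p[1],.19],rate=.06); st("up")
env.movel([p[0],p[1],.28],rate=.2); 
env.reach([.40,0.0,.30],R(-33)); st("away")
S=np.array([.569,-.1162])
for c in("scene","top"):
    im,d=viewer.read_camera(c); np.savez(c+"5.npz",im=im,d=d); save(c+"5",im)
    P=world(c,d); hsv=cv2.cvtColor(im,cv2.COLOR_RGB2HSV)
    near=(d>0)&(np.hypot(P[...,0]-S[0],P[...,1]-S[1])<.06)
    o=near&(P[...,2]>.145)&(hsv[...,1]>120)
    q=P[o]; print(c,o.sum(),"z",np.percentile(q[:,2],[5,50,95]).round(4)); t=o&(P[...,2]>np.percentile(q[:,2],95)-.006)
    print(cv2.minAreaRect((P[t][:,:2]*1000).astype(np.float32)),"key rect")
    for n in("key_tip","crank_ball"): print(n,[(np.round(r["at"],4).tolist(),round(r["score"],2)) for r in tip_of(c,n)[:4]])
    b=(d>0)&(hsv[...,2]<90)&(P[...,2]>.12)&(abs(P[...,0]-.58)<.05)&(abs(P[...,1]+.23)<.04); print(" ball",P[b].mean(0).round(4))
st()
a=cv2.imread("pics/scene5.png")[130:230,260:370]; b=cv2.imread("pics/top5.png")[160:250,280:400]
cv2.imwrite("pics/after.png",np.hstack([cv2.resize(a,(440,400),interpolation=2),cv2.resize(b,(360,400)[:2],interpolation=2)]))
E
```

```text
rel t37.32 p [ 0.5676 -0.1154  0.1453] F [-0.   0.7 -0.6] M [-0.03  -0.036  0.042] w0.0920 q7 -0.65
up t38.20 p [ 0.5678 -0.116   0.1897] F [-0.4  0.8 -0.1] M [-0.07   0.004  0.036] w0.0923 q7 -0.62
away t39.63 p [ 0.4008 -0.0008  0.2998] F [ 0.4 -0.1  0.7] M [-0.077 -0.072 -0.003] w0.0919 q7 -0.62
scene 152 z [0.1617 0.1736 0.1773]
((567.0491333007812, -112.11768341064453), (14.940658569335938, 84.12064361572266), 68.01185607910156) key rect
key_tip [([0.4058, 0.2971, 0.0018], 0.69), ([0.5128, 0.1842, 0.0002], 0.65), ([0.5705, -0.1165, 0.091], 0.55)]
crank_ball []
 ball [ 0.5812 -0.2229  0.1413]
top 180 z [0.1707 0.1745 0.1781]
((569.163818359375, -116.55937194824219), (15.129921913146973, 80.63642883300781), 70.02458953857422) key rect
key_tip [([0.4051, 0.2962, -0.0034], 0.62)]
crank_ball [([0.5846, -0.2279, 0.1432], 0.54)]
 ball [ 0.5838 -0.2291  0.1472]
 t39.93 p [ 4.005e-01 -3.000e-04  2.997e-01] F [ 0.1  0.7 -0.4] M [-0.049  0.003  0.011] w0.0920 q7 -0.62
```

View pics/after.png

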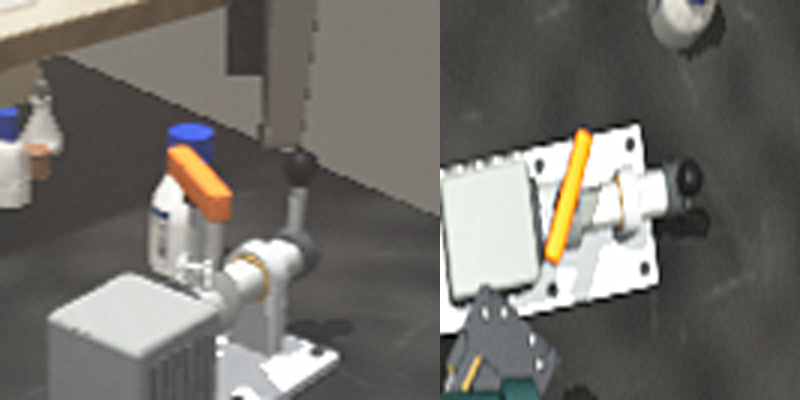

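```bash
python3 - <<'E'
from h import *
for c in("scene","top"):
    viewer.read_camera(c)
    for n in("vial","dropper","petri","blue_cap_bottle"): print(c,n,[(np.round(r["at"],3).tolist(),round(r["score"],2)) for r in tip_of(c,n)[:1]])
workorder.finish_job(); st("done")
E
```

```text
scene vial [([0.378, 0.102, 0.002], 0.71)]
scene dropper [([0.699, 0.163, 0.0], 0.56)]
scene petri [([0.364, -0.264, -0.003], 0.7)]
scene blue_cap_bottle [([0.568, -0.119, 0.084], 0.75)]
top vial [([0.373, 0.101, -0.001], 0.51)]
top dropper [([0.701, 0.164, -0.002], 0.48)]
top petri [([0.362, -0.265, -0.0], 0.73)]
top blue_cap_bottle [([0.721, -0.248, -0.003], 0.62)]
the job is handed in; nothing more can be done
the job is handed in; nothing more can be done
```

I led the crank upright by its ball and moved the orange key from the stand into the setscrew. It seated to the socket floor on the first descent. I tightened it clockwise, released it, moved the arm clear and handed the job in at about 40 s. The hand-in gave no verdict.

**Last checks:**
- **Crank:** the last pictures show it upright; by depth the ball has not moved since I released it.
- **Key:** it stands upright within about 1 mm of the screw's axis. From the arm's height and the depth picture, its tip is 0 to 2 mm above the hub's top; the limit is 11.5 mm.
- **Tightness:** torque rose about 0.11 N m above the free-running level. That is an estimated 0.3 to 0.45 rad past touch, or about 28 to 40 N on the nose. This is above the tight limit and well below crushing, but possibly just short of the best range (0.4 to 0.6 rad).
- **Bystanders:** all four are within 4 mm of where they started.

**What disagreed:**
- **Torque reading:** at rest it showed 0.21 N m while the screw ran free, below the stated 0.25 to 0.28, so I went by the rise and not the absolute value.
- **Key slip:** the bar slipped about 12° in the grip near the end (tool at -33°, bar at about -21°). Angle alone would therefore have overstated the tightening, but the amount the screw sank agrees with the bar's angle.
- **Blue-cap bottle:** the scene camera's last report put it on the drive unit, which is a false match. The top camera shows it in place.

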